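# Pack the windshield caddy

### The job

Pack the grey windshield caddy on the garage bench: lay the red scraper flat on the blue liner, stand the stainless funnel mouth down on the cork liner, and stand the closed white jug upright on the black liner, each wholly down inside its own bay. Set them down, do not drop them. Leave the yellow scraper, the black funnel and the green jug where they are.

Things in the scene. Friction and masses are not known exactly. Their poses are not given: they have to be found in the camera images.
- red_scraper: Red plastic ice scraper lying flat. Origin: centre of its underside; 130 mm long along its x, 80 mm wide along y, z up. The grip is a bar 26 mm wide and 28 mm tall from x = -65 to +15 mm (the 46 mm wide shoulder begins at x = +8 mm, the 80 mm wide, 5 mm thick blade at x = +7 mm and runs to +65 mm). Centre of mass about x = -3 mm; grip it across y at about x = -22 mm, 18 to 22 mm above its underside. About 0.09 kg.
- steel_funnel: Stainless steel funnel standing on its wide mouth, spout up. Origin: centre of the mouth at the surface it stands on, z up the spout. Mouth 92 mm across, cone 46 mm tall, then a straight spout 16 mm across up to 105 mm; round, so any yaw will do. Grip the spout at about 85 mm. About 0.12 kg.
- white_jug: White closed plastic jug, standing. Origin: centre of the underside of the body, right below the cap; z up. Body 74 mm along x, 62 mm along y, 100 mm tall; a shoulder narrows to a 30 mm neck at 114 mm; screwed-on blue cap 36 mm across from 126 to 152 mm (top). A loop handle sticks out on the +x side to x = +62 mm, from 20 to 94 mm high, so the whole is 99 mm long. Grip the cap across y at about 140 mm height. About 0.4 kg.
- caddy: Grey open caddy, fixed on the bench: 160 mm along its x, 392 mm along y (black end grips add 14 mm at each end), 45 mm tall. Origin: centre of its underside, z up. Three equal bays side by side along y, at y = -129, 0 and +129 mm, each 150 mm (x) by 124 mm (y) inside; walls, dividers and floor 5 mm thick. Which liner lies in which bay changes.
- liner_blue: Blue liner lining one bay of the caddy (fixed), 146 mm along x, 120 mm along y, 3 mm thick. Origin: centre of its underside, 5 mm above the bench; its upper face is at z = +3 mm. It lies in the middle of its bay, axes parallel to the caddy's. Bay for the red scraper.
- liner_cork: Brown cork liner lining one bay of the caddy (fixed), 146 mm along x, 120 mm along y, 3 mm thick. Origin: centre of its underside, 5 mm above the bench; its upper face is at z = +3 mm. It lies in the middle of its bay, axes parallel to the caddy's. Bay for the stainless funnel.
- liner_black: Black rubber liner lining one bay of the caddy (fixed), 146 mm along x, 120 mm along y, 3 mm thick. Origin: centre of its underside, 5 mm above the bench; its upper face is at z = +3 mm. It lies in the middle of its bay, axes parallel to the caddy's. Bay for the white jug.
- yellow_scraper: Look-alike, stays where it is. Yellow plastic ice scraper lying flat. Origin: centre of its underside; 130 mm long along its x, 80 mm wide along y, z up. The grip is a bar 26 mm wide and 28 mm tall from x = -65 to +15 mm (the 46 mm wide shoulder begins at x = +8 mm, the 80 mm wide, 5 mm thick blade at x = +7 mm and runs to +65 mm). Centre of mass about x = -3 mm; grip it across y at about x = -22 mm, 18 to 22 mm above its underside. About 0.09 kg.
- black_funnel: Look-alike, stays where it is. Black plastic funnel standing on its wide mouth, spout up. Origin: centre of the mouth at the surface it stands on, z up the spout. Mouth 92 mm across, cone 46 mm tall, then a straight spout 16 mm across up to 105 mm; round, so any yaw will do. Grip the spout at about 85 mm. About 0.12 kg.
- green_jug: Look-alike, stays where it is. Green closed plastic jug, standing. Origin: centre of the underside of the body, right below the cap; z up. Body 74 mm along x, 62 mm along y, 100 mm tall; a shoulder narrows to a 30 mm neck at 114 mm; screwed-on blue cap 36 mm across from 126 to 152 mm (top). A loop handle sticks out on the +x side to x = +62 mm, from 20 to 94 mm high, so the whole is 99 mm long. Grip the cap across y at about 140 mm height. About 0.4 kg.

How it is judged:
At the end, for the whole second after the job is handed in: Red scraper, steel funnel and white jug rest on the blue, cork and black liner: within 40 mm (x) and 35 mm (y) of its centre, under 10 mm above its underside, upright to 0.12 rad, released, at rest. The three look-alikes within 20 mm of their start, upright to 0.12 rad (x of red_scraper in the frame of liner_blue between -0.04 and 0.04 m and y of red_scraper in the frame of liner_blue between -0.035 and 0.035 m and z of red_scraper in the frame of liner_blue between -0.004 and 0.01 m and angle between each of red_scraper, steel_funnel, white_jug, yellow_scraper, black_funnel, green_jug's own z axis and vertical below 0.12 rad and linear speed of each of red_scraper, steel_funnel, white_jug below 0.02 m/s and angular speed of each of red_scraper, steel_funnel, white_jug below 0.2 rad/s and x of steel_funnel in the frame of liner_cork between -0.04 and 0.04 m and y of steel_funnel in the frame of liner_cork between -0.035 and 0.035 m and z of steel_funnel in the frame of liner_cork between -0.004 and 0.01 m and x of white_jug in the frame of liner_black between -0.04 and 0.04 m and y of white_jug in the frame of liner_black between -0.035 and 0.035 m and z of white_jug in the frame of liner_black between -0.004 and 0.01 m and distance of each of yellow_scraper, black_funnel, green_jug from where it was at the start of the episode below 0.02 m); the robot touches nothing.
It fails at once if the yellow scraper is shifted more than 20 mm or knocked over (distance of yellow_scraper from where it was at the start of the episode above 0.02 m or angle between yellow_scraper's own z axis and vertical above 0.35 rad).
It fails at once if the black funnel is shifted more than 20 mm or knocked over (distance of black_funnel from where it was at the start of the episode above 0.02 m or angle between black_funnel's own z axis and vertical above 0.35 rad).
It fails at once if the green jug is shifted more than 20 mm or knocked over (distance of green_jug from where it was at the start of the episode above 0.02 m or angle between green_jug's own z axis and vertical above 0.35 rad).
It fails at once if the scraper, funnel or jug to be packed is dropped (faster than 0.8 m/s with no finger on it: a fall of over 30 mm) ((linear speed of red_scraper above 0.8 m/s and contact force between the fingers and red_scraper below 0.05 N) or (linear speed of steel_funnel above 0.8 m/s and contact force between the fingers and steel_funnel below 0.05 N) or (linear speed of white_jug above 0.8 m/s and contact force between the fingers and white_jug below 0.05 N)).
It also fails if it takes over 104 s, if anything falls off the work surface, if the arm or the gripper's body presses on something with over 40 N, if the wrist force passes 120 N, or if a joint passes its speed limit or range.

### The arm

A 6-joint arm with a two-finger parallel gripper is mounted at the origin on the work surface. World frame = base frame: x ahead of the robot, y to its left, z up, the work surface at z = 0. Lengths are in m, angles in rad, forces in N, time in s.
With the tool pointing down it reaches from about 0.3 to 0.875 m from the base axis. Payload 4.2 kg.
Tool frame: the origin (TCP) lies at the very end of the fingers, on their centre line; the grasp point (between the pads) lies 19 mm behind it (manip.hold_point_z is the y of the grasp point in the tool frame, in m); y points along the fingers, x is the direction in which the jaws open and shut, and the axes are right-handed (so a half turn about y gives the same grasp; the last joint's range is limited). The gripper opens to 85 mm and grips with 20 to 120 N. Pads are 22 mm wide; open, the fingers measure 114 mm over their backs; the gripper's body (76 mm by 85 mm) begins 54 mm behind the grasp point. The pads swing forward as they close: fully open they stand 13 mm farther back than shut.
Start: joints at [-1.151, 0.32, 1.565, -0, 1.257, -0.02], TCP at [0.245, -0.52, 0.209] pointing down, gripper open.
Joint ranges: [-3.11, 3.11], [-0.84, 2.01], [0.21, 2.61], [-1.34, 4.49], [0.05, 2.63], [-2.56, 2.56]. Speed limits (rad/s): [2.57, 2.57, 3.14, 3.14, 3.14, 3.14].

### API

Orientations are given as a 3x3 rotation matrix whose columns are the frame's x, y, z axes.
In Python, from workcell import monitor, vision, manip gives the robot as it stands. The module is installed in compiled form; this text tells all that it offers.
- The arm moves only by the tool step_arm, never from a script. Its argument "increments" is a list of rows, each a list of 6 numbers: the shift along the tool's x, y, z in m, then the turn, a rotation vector about the tool's x, y, z in degrees. In form: [[dx, dy, dz, rx, ry, rz], ...]. A call has 1 to 12 rows; each row is the pose to reach, as a shift and turn from the pose commanded when the call began, along the tool's axes at that moment; what a row does not reach only later rows make up. A row lasts 1/10 s, in which the tool goes at most 50 mm and 8.59 degrees, less where a joint would pass 70% of its speed; a pose out of reach is approached as far as the arm can. A call with a gripper value outside its range is refused whole. "jaw" is the finger opening in m, from 0 to 0.0854, set as the call begins (left out, the last holds). The fingers move at their own pace and stop on an object; "newtons" is the grip in N (left out, the last holds). Time passes only in rows, so rows that repeat a pose let the fingers close. It gives the time, the measured TCP pose, the force and the opening at its end, in the units of the state.
- monitor.get_obs(): the state, without advancing time (a new reading comes with each control period).
- vision.camera(name): name is "side" or "top"; returns a dict with "img" (420x560x3 uint8, red, green, blue), "z_map" (420x560 float32, m along the optical axis (not along the pixel's ray), 0 where there is no reading), "intrinsics" (3x3 intrinsics, pixels), "dist_coeffs" ([k1, k2, p1, p2, k3] as OpenCV has them; the pictures are not rectified), "rvec" (rotation vector, rad) and "tvec" (3), from world to camera coordinates, as OpenCV has them. Camera axes: x right, y down, z forward; pixel columns grow to the right and rows downward; lengths in m; the calibration is good to about 2 mm. A picture is of the moment at which its call begins.
- manip.hand_in(): hands the job in, once; it reports no verdict.
The state is a dict: "time_s": time; "joint_positions": joint angles; "dq": joint speeds; "joint_efforts": joint torques, N m; "position": TCP position; "tcp_rot": TCP orientation; "ft_force": force on the tool from outside, world axes, zero at the start; "wrist_torque": the same for the moment, N m; "width": finger opening in m.
Only numpy, scipy, OpenCV 4.12 (cv2) and the standard library are available. Lean on these libraries where they do the work, as an engineer would, in place of code of your own. Each camera call takes 0.05 s, during which the arm holds its last target.

## Working session

There is one attempt and no reset: what is moved stays moved. The work goes in short steps, Python scripts to look and compute and a tool call to move; the robot and the scene stay as the last step left them, time stands still between calls to the robot, and variables do not carry over. Pictures are saved under pics/ and viewed, and the job is handed in when it is done.

Besides the shell and the picture viewer there is one more tool, called as name(argument=value, ...), one argument or row to a line, values as JSON. step_arm: Moves the arm, as the interface text tells. Its arguments: {"type":"object","properties":{"increments":{"type":"array","items":{"type":"array","items":{"type":"number"}}},"jaw":{"type":"number"},"newtons":{"type":"number"}},"required":["increments"]}

```bash
mkdir -p pics; cat > h.py <<'E'
import numpy as np, cv2
from workcell import monitor, vision, manip
def cam(n,fn=None):
    c=vision.camera(n)
    if fn: cv2.imwrite('pics/'+fn,c['img'][:,:,::-1])
    return c
def rays(c,uv):
    uv=np.asarray(uv,float).reshape(-1,1,2)
    p=cv2.undistortPoints(uv,c['intrinsics'],c['dist_coeffs']).reshape(-1,2)
    R=cv2.Rodrigues(np.asarray(c['rvec'],float))[0]; t=np.asarray(c['tvec'],float).reshape(3)
    d=np.c_[p,np.ones(len(p))]@R
    return -R.T@t,d
def onz(c,uv,z):
    o,d=rays(c,uv); return o+d*((z-o[2])/d[:,2])[:,None]
def cloud(c):
    H,W=c['z_map'].shape
    u,v=np.meshgrid(np.arange(W),np.arange(H))
    o,d=rays(c,np.c_[u.ravel(),v.ravel()])
    P=o+d*c['z_map'].reshape(-1,1)
    P[c['z_map'].ravel()==0]=np.nan
    return P.reshape(H,W,3)
E
python3 - <<'E'
from h import *
for n in('top','side'):
    c=cam(n,n+'0.png'); print(n,rays(c,[[280,210]]))
    np.savez(n+'0.npz',**c)
o=monitor.get_obs();print(o,manip.hold_point_z)
E
```

```text
top (array([0.4913255 , 0.00612737, 1.24277061]), array([[ 0.05559308,  0.00675659, -0.99846164]]))
side (array([0.18742815, 0.73417373, 1.03361774]), array([[ 0.30203678, -0.56318242, -0.76921151]]))
{'time_s': 0.1, 'joint_positions': array([-1.15098952e+00,  3.20240804e-01,  1.56558102e+00,  7.82856659e-06,
        1.25742389e+00, -2.00261820e-02]), 'dq': array([-4.71084098e-04, -2.06869535e-03, -4.63416461e-03,  7.02229245e-04,
        6.06656461e-04, -8.29018853e-06]), 'joint_efforts': array([ 1.79622248e-04, -4.16405404e+01, -2.34704947e+01, -4.26015652e-05,
        4.85329918e-03, -3.69057744e-06]), 'position': array([ 0.24462153, -0.51983866,  0.20834969]), 'tcp_rot': array([[ 4.25785616e-01, -6.66961038e-04,  9.04823830e-01],
       [-9.04822567e-01,  1.51255820e-03,  4.25786137e-01],
       [-1.65258147e-03, -9.99998634e-01,  4.05441259e-05]]), 'ft_force': array([ 0.4558935 ,  0.38389324, -1.09887536]), 'wrist_torque': array([-0.04027677,  0.03729547, -0.01114154]), 'width': 0.0854137527722705} -0.0187
```

View pics/top0.png

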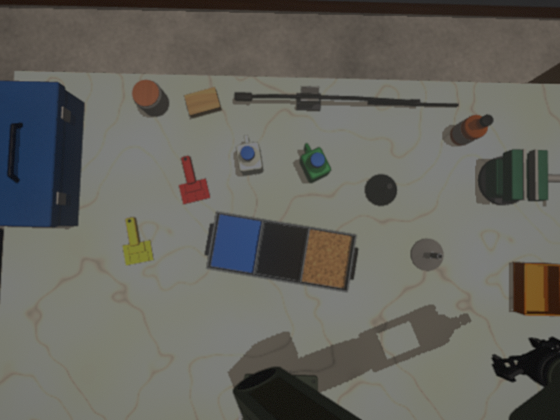

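View pics/side0.png

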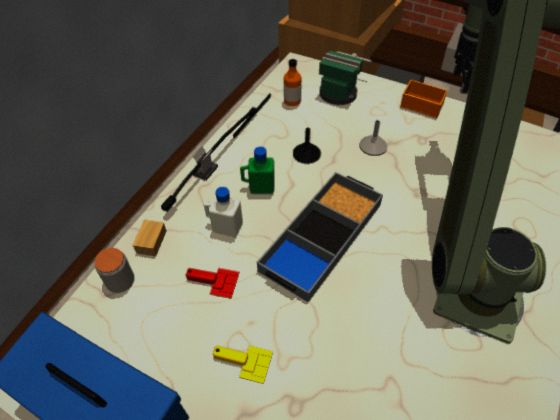

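The top view shows the caddy at about (282,251), with blue, black and cork liners from left to right. The red scraper is at (193,181), the white jug at (249,155), the steel funnel at (427,254), and the look-alikes are separate from them. Next I measure.

```bash
cat > m.py <<'E'
from h import *
c=dict(np.load('top0.npz'));s=dict(np.load('side0.npz'))
P=cloud(c);S=cloud(s)
def msk(c,f,roi):
    h=cv2.cvtColor(c['img'],cv2.COLOR_RGB2HSV).astype(int); m=f(h[...,0],h[...,1],h[...,2])
    z=np.zeros(m.shape,bool);x0,y0,x1,y1=roi;z[y0:y1,x0:x1]=1
    return (m&z).astype(np.uint8)
def cen(m):
    v,u=np.nonzero(m);return [[u.mean(),v.mean()]]
for n,f,roi in (('blue',lambda h,s,v:(h>100)&(h<130)&(s>120),(205,205,270,285)),('cork',lambda h,s,v:(h>5)&(h<25)&(s>100),(295,215,360,295))):
    m=msk(c,f,roi);v,u=np.nonzero(m);r=cv2.minAreaRect(np.c_[u,v].astype(np.float32));b=onz(c,cv2.boxPoints(r),.008)
    print(n,m.sum(),'rectcentre',onz(c,[r[0]],.008),'corners\n',b.round(4))
# caddy rim points by depth
for nm,cl,roi in(('top',P,(195,200,365,300)),('side',S,(240,165,400,310))):
    x0,y0,x1,y1=roi;q=cl[y0:y1,x0:x1].reshape(-1,3);print(nm,'table z',np.nanmedian(cl[300:330,100:150,2]));q=q[(q[:,2]>.038)&(q[:,2]<.05)]
    r=cv2.minAreaRect(q[:,:2].astype(np.float32));print('caddy',nm,len(q),r,np.median(q[:,2]))
# scraper
for nm,cc,cl,roi in(('top',c,P,(170,145,215,210)),('side',s,S,(180,255,245,305))):
    m=msk(cc,lambda h,s,v:((h<8)|(h>172))&(s>150)&(v>80),roi)
    q=cl[m>0];print('scr',nm,m.sum(),np.nanpercentile(q[:,2],[5,50,95]))
    g=q[(q[:,2]>.022)&(q[:,2]<.035)]; b=q[(q[:,2]<.012)]
    print(' grip',cv2.minAreaRect(g[:,:2].astype(np.float32)),len(g));print(' blade',cv2.minAreaRect(b[:,:2].astype(np.float32)),'med',np.median(b[:,:2],0))
# jug
for nm,cc,cl,roi in(('top',c,P,(232,135,265,180)),('side',s,S,(195,180,250,240))):
    m=msk(cc,lambda h,s,v:(h>100)&(h<130)&(s>120),roi);q=cl[m>0]
    print('cap',nm,m.sum(),np.nanpercentile(q[:,2],[5,50,95]));t=q[q[:,2]>.146];print('  top face',cv2.minEnclosingCircle(t[:,:2].astype(np.float32)),t.mean(0))
    x0,y0,x1,y1=roi;k=cl[y0:y1,x0:x1].reshape(-1,3);
    k=k[k[:,2]>.015]; print('  all',cv2.minAreaRect(k[:,:2].astype(np.float32)))
    b=k[(k[:,2]>.09)&(k[:,2]<.112)];print('  shoulder',len(b),b.mean(0),cv2.minAreaRect(b[:,:2].astype(np.float32)))
# funnel
for nm,cl,roi in(('top',P,(405,230,450,280)),('side',S,(355,115,392,160))):
    x0,y0,x1,y1=roi;k=cl[y0:y1,x0:x1].reshape(-1,3)
    t=k[k[:,2]>.06];a=k[k[:,2]>.004];print('fun',nm,len(t),t.mean(0),np.nanmax(k[:,2]),cv2.minEnclosingCircle(a[:,:2].astype(np.float32)))
    t=k[k[:,2]>.098];print(t.mean(0),len(t))
E
python3 m.py
python3 - <<'E'
import cv2
i=cv2.imread('pics/top0.png')
cv2.imwrite('pics/z1.png',cv2.resize(i[120:300,160:460],None,fx=2.6,fy=2.6,interpolation=cv2.INTER_CUBIC))
E
```

```text
blue 2111 rectcentre [[0.46351161 0.13665943 0.008     ]] corners
 [[0.4006 0.2041 0.008 ]
 [0.5435 0.1846 0.008 ]
 [0.5268 0.0688 0.008 ]
 [0.3841 0.0891 0.008 ]]
cork 2158 rectcentre [[ 0.4270435  -0.11976106  0.008     ]] corners
 [[ 0.363  -0.051   0.008 ]
 [ 0.508  -0.0719  0.008 ]
 [ 0.4915 -0.189   0.008 ]
 [ 0.3467 -0.1672  0.008 ]]
top table z 0.0007768641217029693
caddy top 1212 ((0.44443702697753906, 0.00907832384109497), (0.41463911533355713, 0.15998758375644684), 81.9280014038086) 0.04413383283522254
side table z 0.000369053556354082
caddy side 1408 ((0.5520609021186829, -0.006469160318374634), (0.4144778251647949, 0.3768654763698578), 82.05774688720703) 0.04322266006699338
scr top 582 [0.00281138 0.00997806 0.03080959]
 grip ((0.6664552688598633, 0.27508723735809326), (0.07143686711788177, 0.01970754936337471), 15.085468292236328) 162
 blade ((0.6082496643066406, 0.25996094942092896), (0.0502217561006546, 0.07320783287286758), 15.024112701416016) med [0.60262444 0.25687887]
scr side 825 [0.00279144 0.00943578 0.02986139]
 grip ((0.6665822863578796, 0.2771369218826294), 
[... 724 characters left out ...]
.09919388592243195), 0.019953422248363495) [0.69418079 0.10239116 0.15110138]
  all ((0.7199905514717102, 0.0403623953461647), (0.100651316344738, 0.19413909316062927), 11.541509628295898)
  shoulder 395 [0.68718175 0.11040801 0.10010848] ((0.7001912593841553, 0.10255579650402069), (0.08454996347427368, 0.06376771628856659), 12.235074043273926)
fun top 64 [ 0.44500589 -0.39959673  0.09244418] 0.11228028210192709 ((0.43647199869155884, -0.39854681491851807), 0.08166812360286713)
[ 0.4446679  -0.40212412  0.10466684] 33
fun side 66 [ 0.44397617 -0.40053536  0.08622495] 0.10809576162640488 ((0.45818883180618286, -0.4484167695045471), 0.11347135901451111)
[ 0.44417483 -0.4021067   0.1031514 ] 20
```

View pics/z1.png

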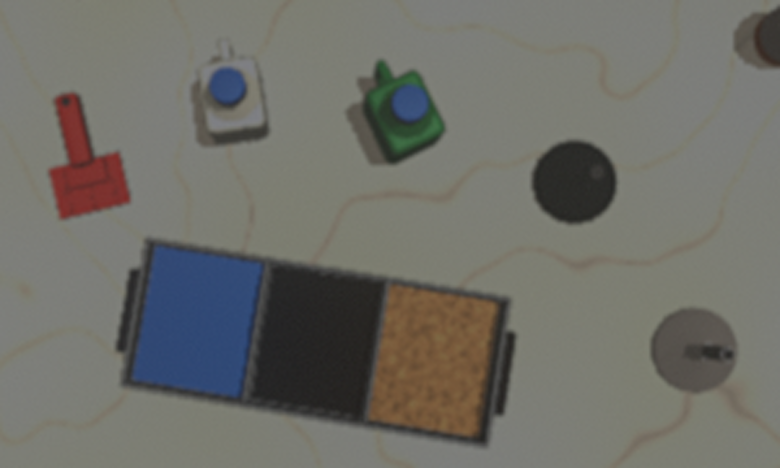

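```bash
cat > go.py <<'E'
import sys
from h import *
def go(x,y,z,a,o=None):
    o=o or monitor.get_obs(); R=o['tcp_rot'];p=o['position']
    ar=np.radians(a);T=np.array([[np.cos(ar),0,-np.sin(ar)],[np.sin(ar),0,np.cos(ar)],[0,-1,0]])
    rv=np.degrees(cv2.Rodrigues(R.T@T)[0].ravel())
    print('t',round(o['time_s'],2),'pos',p.round(4),'a',np.degrees(np.arctan2(R[1,0],R[0,0])).round(2),'w',round(o['width'],4),'F',o['ft_force'].round(1),'q6',o['joint_positions'][5].round(2))
    print('d',(R.T@(np.array([x,y,z])-p)).round(4),'rot',rv.round(2))
if __name__=='__main__': go(*map(float,sys.argv[1:5]))
E
python3 go.py .4445 -.401 .208 -64.8
python3 - <<'E'
from h import *
c=dict(np.load('top0.npz'))
print(onz(c,[[426.9,254.2]],.003))
E
```

```text
t 0.1 pos [ 0.2446 -0.5198  0.2083] a -64.8 w 0.0854 F [ 0.5  0.4 -1.1] q6 -0.02
d [-0.0224  0.0004  0.2315] rot [-0.    0.   -0.09]
[[ 0.44566098 -0.40401577  0.003     ]]
```

step_arm(
  increments=[
    [-0.002, 0, 0.02, 0, 0, 0],
    [-0.006, 0, 0.06, 0, 0, 0],
    [-0.011, 0, 0.109, 0, 0, 0],
    [-0.015, 0, 0.158, 0, 0, 0],
    [-0.019, 0, 0.2, 0, 0, 0],
    [-0.021, 0, 0.225, 0, 0, 0],
    [-0.021, 0, 0.231, 0, 0, 0],
    [-0.021, 0.03, 0.231, 0, 0, 0],
    [-0.021, 0.075, 0.231, 0, 0, 0],
    [-0.021, 0.115, 0.231, 0, 0, 0],
    [-0.021, 0.137, 0.231, 0, 0, 0],
    [-0.021, 0.142, 0.231, 0, 0, 0],
  ],
  jaw=0.085,
  newtons=40,
)

```text
time_s: 1.3
position: [0.4423, -0.4019, 0.0638]
tcp_rot: [[0.425, -0.005, 0.905], [-0.905, 0.004, 0.425], [-0.006, -1.0, -0.003]]
ft_force: [-0.4, 0.4, 0.8]
width: 0.0851
```

```bash
python3 go.py .4445 -.402 .066 -64.8; python3 -c "
from h import *
for n in('top','side'):
    i=cam(n)['img']; i=i[200:310,360:500] if n=='top' else i[70:190,310:440]
    cv2.imwrite('pics/f1'+n+'.png',cv2.resize(i[:,:,::-1],None,fx=4,fy=4))"
```

```text
t 1.3 pos [ 0.4423 -0.4019  0.0638] a -64.85 w 0.0851 F [-0.4  0.4  0.8] q6 0.38
d [ 0.001  -0.0022  0.002 ] rot [ 0.17 -0.05 -0.36]
```

View pics/f1side.png

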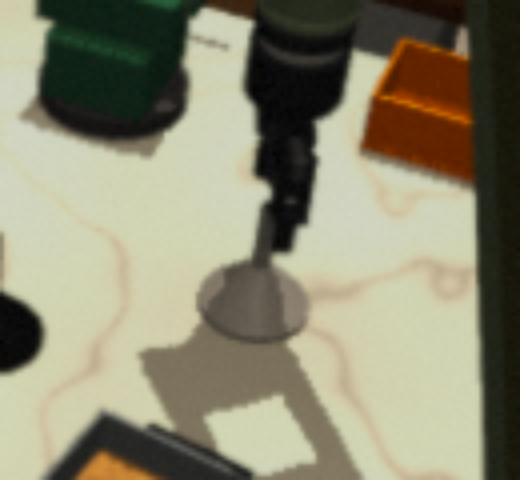

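The spout top at zoomed pixel (265,210) stands between the fingers. I'll close with a small correction.

step_arm(
  increments=[
    [0.001, -0.002, 0.002, 0, 0, 0],
    [0.001, -0.002, 0.002, 0, 0, 0],
    [0.001, -0.002, 0.002, 0, 0, 0],
    [0.001, -0.002, 0.002, 0, 0, 0],
    [0.001, -0.002, 0.002, 0, 0, 0],
    [0.001, -0.002, 0.002, 0, 0, 0],
    [0.001, -0.002, 0.002, 0, 0, 0],
    [0.001, -0.002, 0.002, 0, 0, 0],
    [0.001, -0.002, 0.002, 0, 0, 0],
    [0.001, -0.002, 0.002, 0, 0, 0],
  ],
  jaw=0.0,
)

```text
time_s: 2.4
position: [0.4475, -0.4035, 0.0696]
tcp_rot: [[0.426, 0.001, 0.905], [-0.905, -0.001, 0.426], [0.002, -1.0, 0.0]]
ft_force: [0.3, -0.9, 4.5]
width: 0.0137
```

```bash
python3 go.py .4264 -.1187 .15 -64.8
```

```text
t 2.4 pos [ 0.4475 -0.4035  0.0696] a -64.8 w 0.0137 F [ 0.3 -0.9  4.5] q6 0.38
d [-0.2666 -0.0808  0.1022] rot [-0.03 -0.    0.09]
```

step_arm(
  increments=[
    [0, -0.008, 0, 0, 0, 0],
    [0, -0.025, 0, 0, 0, 0],
    [0, -0.05, 0, 0, 0, 0],
    [0, -0.07, 0, 0, 0, 0],
    [0, -0.08, 0, 0, 0, 0],
    [0, -0.08, 0, 0, 0, 0],
  ],
)

```text
time_s: 3.0
position: [0.4474, -0.4031, 0.1501]
tcp_rot: [[0.426, 0.001, 0.905], [-0.905, -0.001, 0.426], [0.001, -1.0, 0.001]]
ft_force: [-0.4, 0.2, -1.9]
width: 0.0138
```

```bash
python3 go.py .4264 -.1187 .15 -64.8; python3 -c "
from h import *
for n in('side',):
    i=cam(n)['img']; i=i[70:190,310:440]
    cv2.imwrite('pics/f2'+n+'.png',cv2.resize(i[:,:,::-1],None,fx=4,fy=4))"
```

```text
t 3.0 pos [ 0.4474 -0.4031  0.1501] a -64.8 w 0.0138 F [-0.4  0.2 -1.9] q6 0.38
d [-2.663e-01 -2.000e-04  1.021e-01] rot [-0.04  0.    0.08]
```

View pics/f2side.png

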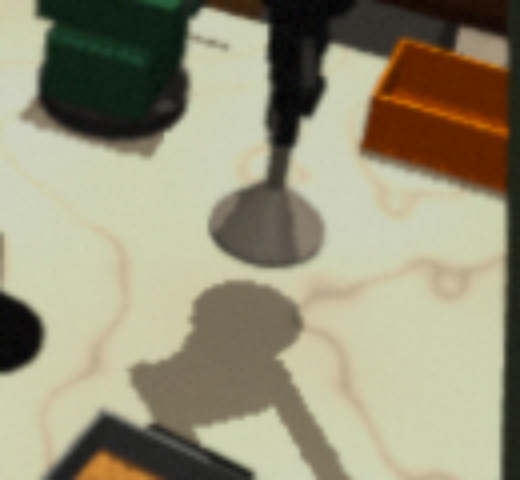

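Funnel held upright, zoomed (265,225), clear of the bench. Now I carry it over the cork bay.

step_arm(
  increments=[
    [-0.015, 0, 0.006, 0, 0, 0],
    [-0.045, 0, 0.018, 0, 0, 0],
    [-0.085, 0, 0.033, 0, 0, 0],
    [-0.13, 0, 0.05, 0, 0, 0],
    [-0.175, 0, 0.067, 0, 0, 0],
    [-0.215, 0, 0.083, 0, 0, 0],
    [-0.245, 0, 0.094, 0, 0, 0],
    [-0.26, 0, 0.1, 0, 0, 0],
    [-0.266, 0, 0.102, 0, 0, 0],
    [-0.266, 0, 0.102, 0, 0, 0],
    [-0.266, 0, 0.102, 0, 0, 0],
  ],
)

```text
time_s: 4.15
position: [0.426, -0.1192, 0.1488]
tcp_rot: [[0.426, -0.001, 0.905], [-0.905, -0.0, 0.426], [-0.0, -1.0, -0.001]]
ft_force: [0.4, -0.2, -0.6]
width: 0.0141
```

```bash
python3 go.py .4264 -.1187 .0776 -64.8; python3 -c "
from h import *
cam('side','f3.png');cam('top','f3t.png')"
```

```text
t 4.15 pos [ 0.426  -0.1192  0.1488] a -64.81 w 0.0141 F [ 0.4 -0.2 -0.6] q6 0.83
d [-0.0003  0.0712  0.0006] rot [ 0.04 -0.01 -0.  ]
```

View pics/f3.png

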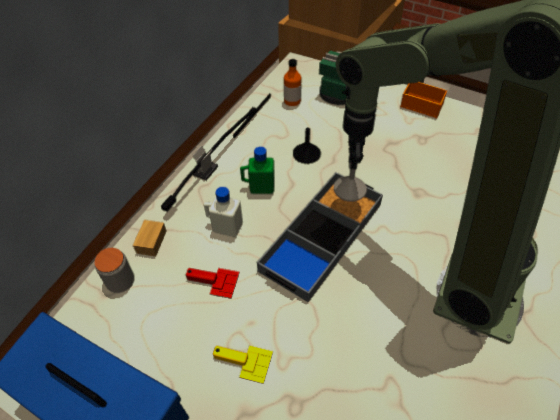

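The funnel at about (350,185) hangs over the cork bay. I'll lower it.

step_arm(
  increments=[
    [0, 0.01, 0, 0, 0, 0],
    [0, 0.03, 0, 0, 0, 0],
    [0, 0.048, 0, 0, 0, 0],
    [0, 0.058, 0, 0, 0, 0],
    [0, 0.063, 0, 0, 0, 0],
    [0, 0.066, 0, 0, 0, 0],
    [0, 0.068, 0, 0, 0, 0],
    [0, 0.07, 0, 0, 0, 0],
    [0, 0.071, 0, 0, 0, 0],
    [0, 0.071, 0, 0, 0, 0],
  ],
)

```text
time_s: 5.25
position: [0.4263, -0.1189, 0.0783]
tcp_rot: [[0.426, 0.0, 0.905], [-0.905, -0.0, 0.426], [0.0, -1.0, 0.0]]
ft_force: [-0.7, -0.6, -1.4]
width: 0.0141
```

step_arm(
  increments=[
    [0, 0.001, 0, 0, 0, 0],
    [0, 0.0015, 0, 0, 0, 0],
    [0, 0.0015, 0, 0, 0, 0],
  ],
)

```text
time_s: 5.55
position: [0.4267, -0.1193, 0.0775]
tcp_rot: [[0.426, 0.001, 0.905], [-0.905, -0.001, 0.426], [0.001, -1.0, 0.001]]
ft_force: [-1.7, -1.1, 5.8]
width: 0.0138
```

Contact (force changed by about +7 N). I'll open only partly, then rise.

step_arm(
  increments=[
    [0, 0, 0, 0, 0, 0],
    [0, 0, 0, 0, 0, 0],
    [0, 0, 0, 0, 0, 0],
    [0, 0, 0, 0, 0, 0],
    [0, -0.015, 0, 0, 0, 0],
    [0, -0.045, 0, 0, 0, 0],
    [0, -0.085, 0, 0, 0, 0],
    [0, -0.11, 0, 0, 0, 0],
    [0, -0.122, 0, 0, 0, 0],
    [0, -0.122, 0, 0, 0, 0],
  ],
  jaw=0.06,
)

```text
time_s: 6.55
position: [0.4273, -0.1192, 0.2004]
tcp_rot: [[0.426, 0.004, 0.905], [-0.905, -0.001, 0.426], [0.003, -1.0, 0.003]]
ft_force: [-0.3, 0.5, -0.6]
width: 0.0605
```

```bash
python3 go.py .6632 .2751 .15 -75; python3 -c "
from h import *
c=cam('side');S=cloud(c);k=S[150:225,315:390].reshape(-1,3);k=k[(k[:,2]>.095)&(k[:,2]<.117)];print(k.mean(0),len(k))
i=c['img'][130:250,290:420]
cv2.imwrite('pics/f4.png',cv2.resize(i[:,:,::-1],None,fx=4,fy=4))"
```

```text
t 6.55 pos [ 0.4273 -0.1192  0.2004] a -64.8 w 0.0605 F [-0.3  0.5 -0.6] q6 0.83
d [-0.2565  0.0508  0.3811] rot [-0.2  10.2   0.16]
[ 0.42491011 -0.11534756  0.10817784] 41
```

View pics/f4.png

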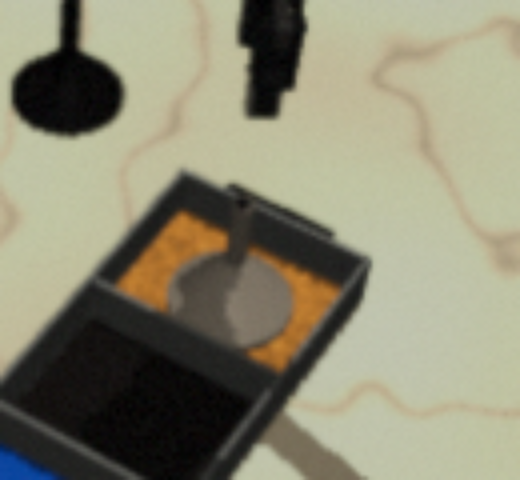

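The funnel stands centred on the cork. Next the red scraper.

step_arm(
  increments=[
    [-0.008, 0, 0.012, 0, 0.3, 0],
    [-0.03, 0, 0.044, 0, 1.2, 0],
    [-0.056, 0, 0.084, 0, 2.2, 0],
    [-0.083, 0, 0.124, 0, 3.3, 0],
    [-0.111, 0, 0.165, 0, 4.4, 0],
    [-0.139, 0, 0.206, 0, 5.5, 0],
    [-0.166, 0, 0.247, 0, 6.6, 0],
    [-0.194, 0, 0.288, 0, 7.7, 0],
    [-0.222, 0, 0.33, 0, 8.8, 0],
    [-0.244, 0, 0.363, 0, 9.7, 0],
    [-0.2565, 0.01, 0.381, 0, 10.2, 0],
    [-0.2565, 0.05, 0.381, 0, 10.2, 0],
  ],
  jaw=0.07,
)

```text
time_s: 7.8
position: [0.6649, 0.2796, 0.1496]
tcp_rot: [[0.261, 0.007, 0.965], [-0.965, 0.004, 0.261], [-0.002, -1.0, 0.008]]
ft_force: [-0.2, -0.4, -0.9]
width: 0.0701
```

```bash
python3 go.py .6632 .2751 .003 -75
```

```text
t 7.8 pos [0.6649 0.2796 0.1496] a -74.85 w 0.0701 F [-0.2 -0.4 -0.9] q6 1.69
d [ 0.0042  0.1466 -0.004 ] rot [-0.47  0.15 -0.09]
```

step_arm(
  increments=[
    [0, 0, 0, 0, 0, 0],
    [0, 0.02, 0, 0, 0, 0],
    [0, 0.055, 0, 0, 0, 0],
    [0, 0.09, 0, 0, 0, 0],
    [0, 0.103, 0, 0, 0, 0],
    [0, 0.105, 0, 0, 0, 0],
    [0, 0.105, 0, 0, 0, 0],
    [0, 0.105, 0, 0, 0, 0],
  ],
)

```text
time_s: 8.6
position: [0.6631, 0.2758, 0.046]
tcp_rot: [[0.259, 0.004, 0.966], [-0.966, 0.001, 0.259], [-0.0, -1.0, 0.004]]
ft_force: [0.9, -1.2, 0.3]
width: 0.0697
```

```bash
python3 go.py .6632 .2751 .003 -75;  python3 -c "
from h import *
c=cam('side')
i=c['img'][220:320,150:270]
cv2.imwrite('pics/s1.png',cv2.resize(i[:,:,::-1],None,fx=5,fy=5))"
```

```text
t 8.6 pos [0.6631 0.2758 0.046 ] a -75.01 w 0.0697 F [ 0.9 -1.2  0.3] q6 1.69
d [ 0.0007  0.043  -0.0003] rot [-0.22 -0.01 -0.02]
```

View pics/s1.png

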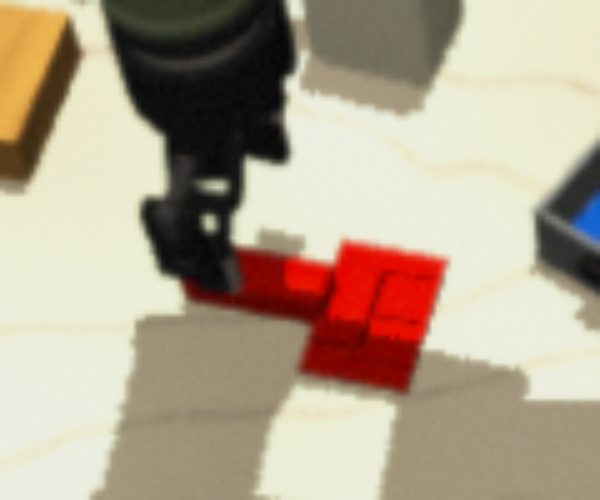

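The fingers straddle the bar at zoomed (230,270). I'll descend and grip.

step_arm(
  increments=[
    [0, 0.012, 0, 0, 0, 0],
    [0, 0.026, 0, 0, 0, 0],
    [0, 0.035, 0, 0, 0, 0],
    [0, 0.039, 0, 0, 0, 0],
    [0, 0.041, 0, 0, 0, 0],
    [0, 0.041, 0, 0, 0, 0],
    [0, 0.041, 0, 0, 0, 0],
  ],
)

```text
time_s: 9.35
position: [0.662, 0.2755, 0.0029]
tcp_rot: [[0.259, 0.001, 0.966], [-0.966, 0.0, 0.259], [0.0, -1.0, 0.001]]
ft_force: [-0.4, 0.7, -0.1]
width: 0.07
```

step_arm(
  increments=[
    [0, 0, 0, 0, 0, 0],
    [0, 0, 0, 0, 0, 0],
    [0, 0, 0, 0, 0, 0],
    [0, 0, 0, 0, 0, 0],
    [0, 0, 0, 0, 0, 0],
    [0, 0, 0, 0, 0, 0],
    [0, 0, 0, 0, 0, 0],
  ],
  jaw=0.0,
)

```text
time_s: 10.05
position: [0.662, 0.2755, 0.0032]
tcp_rot: [[0.259, 0.001, 0.966], [-0.966, 0.0, 0.259], [0.0, -1.0, 0.001]]
ft_force: [-1.1, -0.5, 4.8]
width: 0.0242
```

step_arm(
  increments=[
    [0, 0, 0, 0, 0, 0],
    [0, -0.005, 0, 0, 0, 0],
    [0, -0.02, 0, 0, 0, 0],
    [0, -0.045, 0, 0, 0, 0],
    [0, -0.07, 0, 0, 0, 0],
    [0, -0.08, 0, 0, 0, 0],
    [0, -0.08, 0, 0, 0, 0],
    [0, -0.08, 0, 0, 0, 0],
  ],
)

```text
time_s: 10.85
position: [0.6611, 0.2752, 0.0818]
tcp_rot: [[0.259, -0.001, 0.966], [-0.966, -0.001, 0.259], [0.0, -1.0, -0.001]]
ft_force: [-0.0, -0.2, -0.4]
width: 0.0237
```

```bash
python3 go.py .4844 .1336 .083 -98.07;  python3 -c "
from h import *
c=cam('side')
i=c['img'][200:300,150:270]
cv2.imwrite('pics/s2.png',cv2.resize(i[:,:,::-1],None,fx=5,fy=5))"
```

```text
t 10.85 pos [0.6611 0.2752 0.0818] a -75.0 w 0.0237 F [-0.  -0.2 -0.4] q6 1.69
d [ 0.091  -0.0009 -0.2073] rot [ 0.08 23.07  0.03]
```

View pics/s2.png

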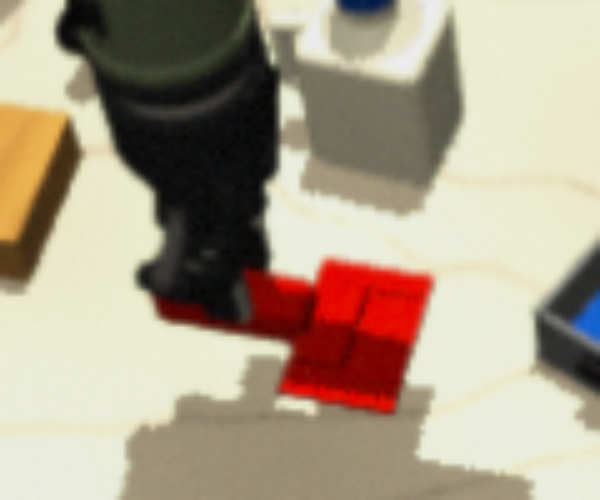

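The scraper hangs level in the grip, zoomed (330,320). I'll carry it over the blue bay.

step_arm(
  increments=[
    [0.004, 0, -0.01, 0, 1, 0],
    [0.013, 0, -0.03, 0, 3.3, 0],
    [0.026, 0, -0.06, 0, 6.6, 0],
    [0.042, 0, -0.096, 0, 10.6, 0],
    [0.058, 0, -0.132, 0, 14.6, 0],
    [0.072, 0, -0.164, 0, 18.2, 0],
    [0.083, 0, -0.189, 0, 21, 0],
    [0.089, 0, -0.203, 0, 22.6, 0],
    [0.091, 0, -0.207, 0, 23.1, 0],
    [0.091, 0, -0.207, 0, 23.1, 0],
    [0.091, 0, -0.207, 0, 23.1, 0],
  ],
)

```text
time_s: 12.0
position: [0.4861, 0.1344, 0.0823]
tcp_rot: [[-0.14, 0.0, 0.99], [-0.99, 0.0, -0.14], [-0.0, -1.0, 0.0]]
ft_force: [0.2, 0.4, -1.3]
width: 0.024
```

```bash
python3 go.py .4844 .1336 .012 -98.07;  python3 -c "
from h import *
c=cam('side')
i=c['img'][200:320,220:360]
cv2.imwrite('pics/s3.png',cv2.resize(i[:,:,::-1],None,fx=5,fy=5))
c=cam('top');P=cloud(c)
i=c['img'][180:310,180:380]
cv2.imwrite('pics/s3t.png',cv2.resize(i[:,:,::-1],None,fx=4,fy=4))
"
```

```text
t 12.0 pos [0.4861 0.1344 0.0823] a -98.07 w 0.024 F [ 0.2  0.4 -1.3] q6 1.96
d [ 0.001   0.0703 -0.0016] rot [-0.02 -0.   -0.01]
```

View pics/s3.png

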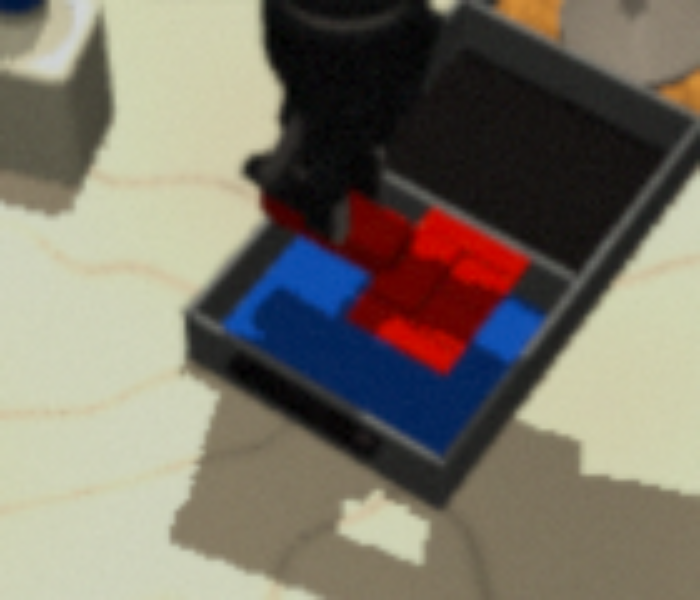

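View pics/s3t.png

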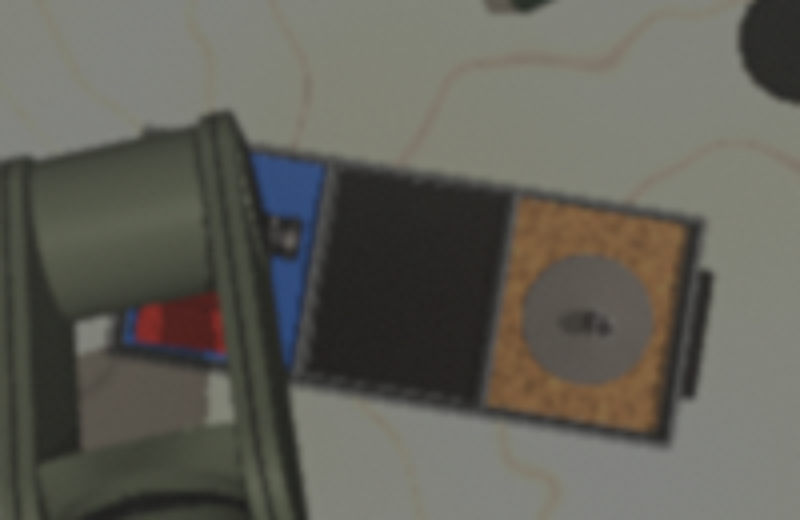

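```bash
cat > chk.py <<'E'
from h import *
c=cam('side');S=cloud(c);h=cv2.cvtColor(c['img'],cv2.COLOR_RGB2HSV).astype(int)
m=((h[...,0]<8)|(h[...,0]>172))&(h[...,1]>150)&(h[...,2]>60);m[:200]=0;m[310:]=0;m[:,:180]=0;m[:,350:]=0
q=S[m];q=q[~np.isnan(q[:,0])]
a=np.radians(-8.07);R=np.array([[np.cos(a),-np.sin(a)],[np.sin(a),np.cos(a)]])
l=(q[:,:2]-[.4626,.1367])@R
print(len(q),'x',np.percentile(l[:,0],[1,99]),'y',np.percentile(l[:,1],[1,99]),'z',np.percentile(q[:,2],[2,50,98]))
E
python3 chk.py
```

```text
800 x [-0.05987837  0.05270576] y [-0.06287501  0.03973024] z [0.03857364 0.08663196 0.10804841]
```

```bash
cat >> chk.py <<'E'
import sys
if len(sys.argv)>1:
    l=l[q[:,2]>float(sys.argv[1])]; print('filt',len(l),np.percentile(l,[1,50,99],axis=0).round(4).tolist(),cv2.minAreaRect(l.astype(np.float32)))
E
python3 chk.py .07
```

```text
798 x [-0.06071853  0.05374848] y [-0.0631496   0.04003553] z [0.07611075 0.08684476 0.10789387]
filt 782 [[-0.0607, -0.0382], [-0.0271, 0.006], [0.0539, 0.0401]] ((-9.606406092643738e-05, 0.0010774806141853333), (0.12287222594022751, 0.08129976689815521), 0.4058215618133545)
```

step_arm(
  increments=[
    [0, 0.01, 0, 0, 0, 0],
    [0, 0.03, 0, 0, 0, 0],
    [0, 0.048, 0, 0, 0, 0],
    [0, 0.058, 0, 0, 0, 0],
    [0, 0.064, 0, 0, 0, 0],
    [0, 0.067, 0, 0, 0, 0],
    [0, 0.069, 0, 0, 0, 0],
    [0, 0.07, 0, 0, 0, 0],
    [0, 0.07, 0, 0, 0, 0],
    [0, 0.07, 0, 0, 0, 0],
  ],
)

```text
time_s: 13.2
position: [0.4856, 0.134, 0.013]
tcp_rot: [[-0.141, 0.001, 0.99], [-0.99, 0.0, -0.141], [-0.0, -1.0, 0.001]]
ft_force: [-0.2, -0.7, -0.2]
width: 0.0237
```

step_arm(
  increments=[
    [0, 0.001, 0, 0, 0, 0],
    [0, 0.001, 0, 0, 0, 0],
    [0, 0.001, 0, 0, 0, 0],
  ],
)

```text
time_s: 13.5
position: [0.4853, 0.1339, 0.0117]
tcp_rot: [[-0.141, 0.0, 0.99], [-0.99, -0.0, -0.141], [0.0, -1.0, 0.0]]
ft_force: [-0.1, -0.1, 0.5]
width: 0.0239
```

step_arm(
  increments=[
    [0, 0.0005, 0, 0, 0, 0],
    [0, 0.001, 0, 0, 0, 0],
    [0, 0.001, 0, 0, 0, 0],
  ],
)

```text
time_s: 13.8
position: [0.4854, 0.134, 0.0111]
tcp_rot: [[-0.141, 0.0, 0.99], [-0.99, 0.0, -0.141], [-0.0, -1.0, 0.0]]
ft_force: [-1.7, 0.6, 4.8]
width: 0.0235
```

Contact. Release and rise.

step_arm(
  increments=[
    [0, 0, 0, 0, 0, 0],
    [0, 0, 0, 0, 0, 0],
    [0, 0, 0, 0, 0, 0],
    [0, 0, 0, 0, 0, 0],
    [0, -0.01, 0, 0, 0, 0],
    [0, -0.035, 0, 0, 0, 0],
    [0, -0.08, 0, 0, 0, 0],
    [0, -0.125, 0, 0, 0, 0],
    [0, -0.17, 0, 0, 0, 0],
    [0, -0.195, 0, 0, 0, 0],
    [0, -0.205, 0, 0, 0, 0],
    [0, -0.205, 0, 0, 0, 0],
  ],
  jaw=0.05,
)

```text
time_s: 15.0
position: [0.4857, 0.1341, 0.2169]
tcp_rot: [[-0.141, 0.003, 0.99], [-0.99, 0.001, -0.141], [-0.001, -1.0, 0.003]]
ft_force: [0.7, 0.2, -0.6]
width: 0.0497
```

```bash
python3 chk.py .01; python3 go.py .6943 .101 .215 -79.3;  python3 -c "
from h import *
c=cam('side')
i=c['img'][180:320,180:380]
cv2.imwrite('pics/s4.png',cv2.resize(i[:,:,::-1],None,fx=4,fy=4))
"
```

```text
875 x [-0.0607442  0.0652813] y [-0.03587918  0.03889543] z [0.01024675 0.01791561 0.03945716]
filt 861 [[-0.0608, -0.0357], [-0.0187, 0.0064], [0.0655, 0.0389]] ((0.006817523390054703, 0.003923915326595306), (0.13869917392730713, 0.07859198749065399), 4.0892534255981445)
t 15.05 pos [0.4848 0.1338 0.2152] a -98.1 w 0.0501 F [-0.1 -0.7 -0.2] q6 1.96
d [3.00e-03 1.00e-04 2.12e-01] rot [ 3.00e-02 -1.88e+01  1.00e-02]
```

View pics/s4.png

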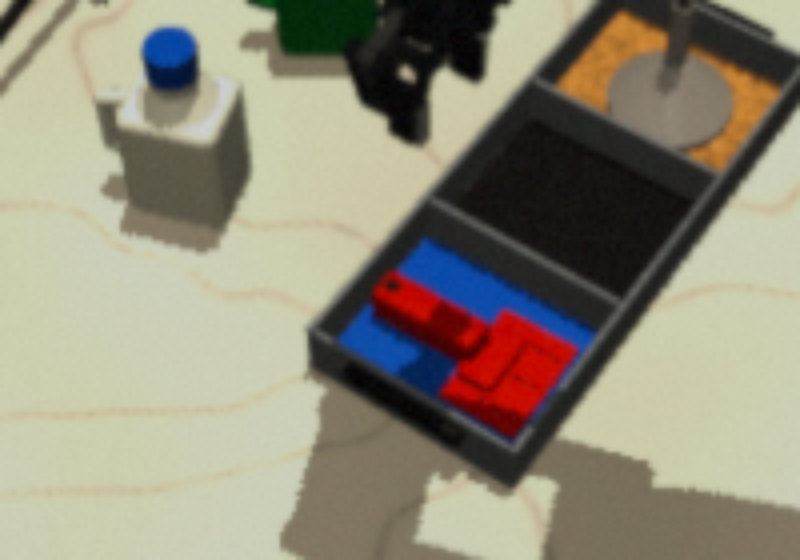

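The scraper lies flat in the blue bay. Now to above the jug cap.

step_arm(
  increments=[
    [0, 0, 0.01, 0, -0.9, 0],
    [0.0005, 0, 0.03, 0, -2.7, 0],
    [0.001, 0, 0.06, 0, -5.4, 0],
    [0.0015, 0, 0.096, 0, -8.6, 0],
    [0.002, 0, 0.132, 0, -11.8, 0],
    [0.0025, 0, 0.165, 0, -14.7, 0],
    [0.003, 0, 0.19, 0, -17, 0],
    [0.003, 0, 0.206, 0, -18.4, 0],
    [0.003, 0, 0.212, 0, -18.8, 0],
    [0.003, 0, 0.212, 0, -18.8, 0],
    [0.003, 0, 0.212, 0, -18.8, 0],
  ],
  jaw=0.075,
)

```text
time_s: 16.2
position: [0.694, 0.1012, 0.2148]
tcp_rot: [[0.186, -0.002, 0.983], [-0.983, -0.0, 0.186], [-0.0, -1.0, -0.002]]
ft_force: [0.1, 0.7, -0.4]
width: 0.0748
```

```bash
python3 go.py .6943 .101 .122 -79.3;  python3 -c "
from h import *
c=cam('side')
i=c['img'][120:250,160:320]
cv2.imwrite('pics/j1.png',cv2.resize(i[:,:,::-1],None,fx=4,fy=4))
"
```

```text
t 16.2 pos [0.694  0.1012 0.2148] a -79.3 w 0.0748 F [ 0.1  0.7 -0.4] q6 1.51
d [0.0002 0.0927 0.0004] rot [ 0.11 -0.   -0.01]
```

View pics/j1.png

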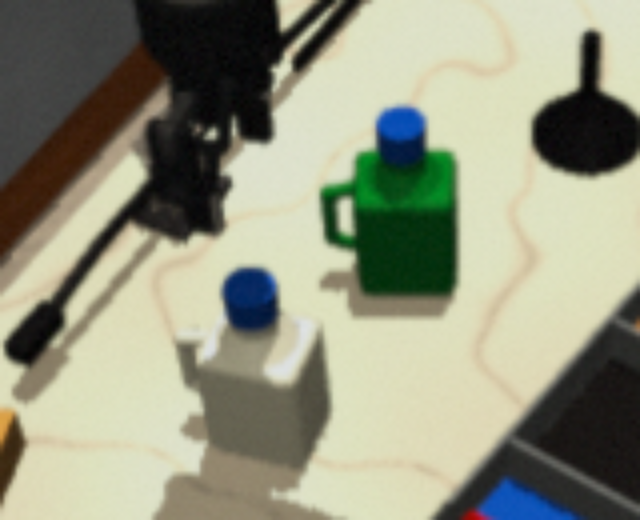

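```bash
python3 -c "
from h import *
c=cam('side');o=monitor.get_obs()
pr=lambda p:cv2.projectPoints(np.array([p],float),np.array(c['rvec']),np.array(c['tvec']),c['intrinsics'],c['dist_coeffs'])[0].ravel()
for p in([.6943,.101,.152],[.6943,.101,.215],[.6943,.101,.27]): print(p,pr(p),(pr(p)-[160,120])*4)
S=cloud(c);k=S[185:215,205:240].reshape(-1,3);t=k[(k[:,2]>.147)&(k[:,2]<.158)];print(t.mean(0),len(t))
"
```

```text
[0.6943, 0.101, 0.152] [222.16758483 191.64281119] [248.67033932 286.57124476]
[0.6943, 0.101, 0.215] [219.42884151 174.53501784] [237.71536603 218.14007138]
[0.6943, 0.101, 0.27] [216.86968292 158.40811354] [227.47873166 153.63245417]
[0.6946521  0.10207395 0.15113418] 121
```

```bash
python3 -c "
from h import *
c=cam('side');o=monitor.get_obs();R=o['tcp_rot'];q=o['position']
pr=lambda p:cv2.projectPoints(np.array([p],float),np.array(c['rvec']),np.array(c['tvec']),c['intrinsics'],c['dist_coeffs'])[0].ravel()
i=cv2.resize(np.ascontiguousarray(c['img'][120:250,160:320,::-1]),None,fx=4,fy=4)
i=cv2.convertScaleAbs(i,alpha=1.6,beta=30)
for x in(-.0375,-.052,.0375,.052):
  for y in(-.01,-.03): 
    for z in(-.011,.011):
      u=((pr(q+R@[x,y,z])-[160,120])*4).astype(int);cv2.circle(i,tuple(map(int,u)),3,(0,0,255) if x>0 else (0,255,0),-1)
cv2.imwrite('pics/j2.png',i)
"
```

```text
(no output)
```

View pics/j2.png

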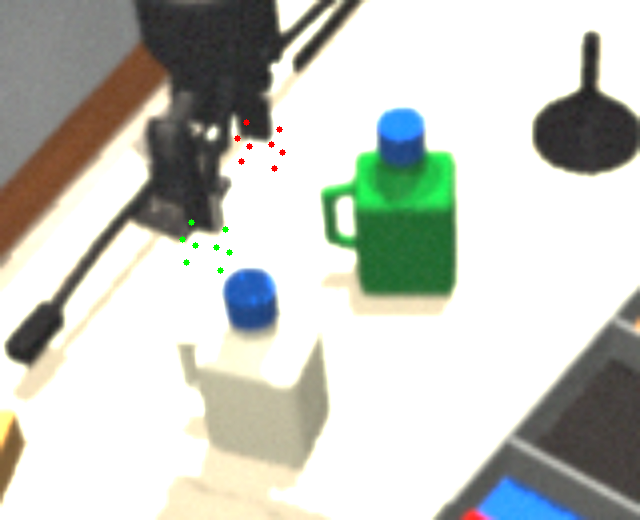

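```bash
python3 -c "
from h import *
c=cam('side');o=monitor.get_obs();R=o['tcp_rot'];q=o['position'];print(q)
S=cloud(c)
k=S[120:185,190:232].reshape(-1,3);l=(k-q)@R
l=l[(np.abs(l[:,0])<.08)&(np.abs(l[:,1])<.075)&(np.abs(l[:,2])<.06)]
for y0 in np.arange(-.07,.03,.01):
  b=l[(l[:,1]>y0)&(l[:,1]<y0+.01)]
  for s in(b[b[:,0]<0],b[b[:,0]>0]):
    if len(s):print(round(y0,3),len(s),s.min(0).round(3),s.max(0).round(3))
c=cam('top');S=cloud(c)
k=S[100:210,200:310].reshape(-1,3);l=(k-q)@R
l=l[(np.abs(l[:,0])<.08)&(l[:,1]<.02)&(l[:,1]>-.1)&(np.abs(l[:,2])<.08)];print(len(l), l.min(0),l.max(0))
"
```

```text
[0.69415044 0.10131827 0.21606547]
-0.07 13 [-0.052 -0.069 -0.012] [-0.039 -0.06  -0.005]
-0.07 28 [ 0.035 -0.07  -0.011] [ 0.043 -0.06   0.006]
-0.06 29 [-0.054 -0.06  -0.011] [-0.038 -0.051  0.006]
-0.06 28 [ 0.034 -0.059 -0.011] [ 0.041 -0.05   0.01 ]
-0.05 28 [-0.053 -0.05  -0.011] [-0.039 -0.04   0.008]
-0.05 29 [ 0.034 -0.05  -0.012] [ 0.041 -0.04   0.01 ]
-0.04 9 [-0.051 -0.04  -0.01 ] [-0.041 -0.034  0.006]
-0.04 23 [ 0.034 -0.039 -0.01 ] [ 0.044 -0.03   0.011]
-0.03 1 [-0.043 -0.029  0.003] [-0.043 -0.029  0.003]
105 [-0.07064367 -0.09999334 -0.01741055] [ 0.06656731 -0.03970611  0.00448448]
```

Depth shows the fingers are centred on the cap (within 1-2 mm), and the open pads sit about 30 mm behind the TCP. I'll descend to TCP z of 0.116.

step_arm(
  increments=[
    [0, 0.01, 0, 0, 0, 0],
    [0, 0.03, 0, 0, 0, 0],
    [0, 0.055, 0, 0, 0, 0],
    [0, 0.078, 0, 0, 0, 0],
    [0, 0.092, 0, 0, 0, 0],
    [0, 0.098, 0, 0, 0, 0],
    [0, 0.099, 0, 0, 0, 0],
    [0, 0.099, 0, 0, 0, 0],
    [0, 0.099, 0, 0, 0, 0],
  ],
)

```text
time_s: 17.35
position: [0.6955, 0.1012, 0.118]
tcp_rot: [[0.186, 0.002, 0.983], [-0.983, 0.0, 0.186], [0.0, -1.0, 0.002]]
ft_force: [-0.3, -0.2, -0.3]
width: 0.0749
```

step_arm(
  increments=[
    [0, 0, 0, 0, 0, 0],
    [0, 0, 0, 0, 0, 0],
    [0, 0, 0, 0, 0, 0],
    [0, 0, 0, 0, 0, 0],
    [0, 0, 0, 0, 0, 0],
    [0, 0, 0, 0, 0, 0],
    [0, 0, 0, 0, 0, 0],
  ],
  jaw=0.0,
  newtons=60,
)

```text
time_s: 18.05
position: [0.6952, 0.1009, 0.1175]
tcp_rot: [[0.186, 0.001, 0.983], [-0.983, -0.0, 0.186], [0.001, -1.0, 0.001]]
ft_force: [-0.1, -1.9, 5.6]
width: 0.0333
```

```bash
python3 go.py .4346 .0104 .2 -98.07;  python3 -c "
from h import *
c=cam('side')
i=c['img'][120:250,160:320]
cv2.imwrite('pics/j3.png',cv2.resize(i[:,:,::-1],None,fx=4,fy=4))
"
```

```text
t 18.05 pos [0.6952 0.1009 0.1175] a -79.3 w 0.0333 F [-0.1 -1.9  5.6] q6 1.51
d [ 0.0406 -0.0829 -0.2727] rot [-0.08 18.77  0.02]
```

View pics/j3.png

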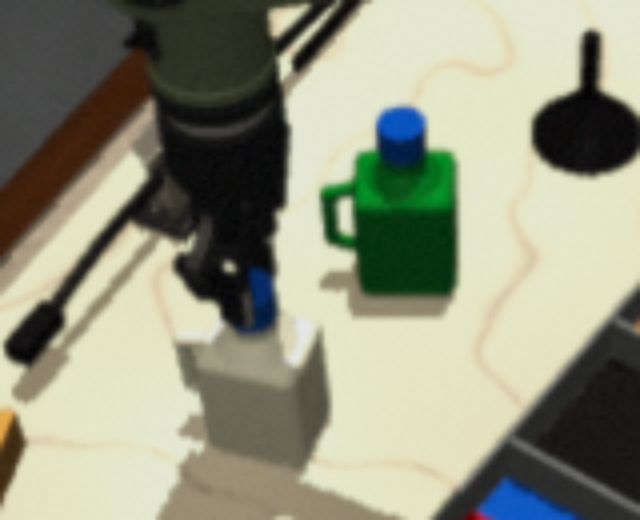

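The cap is gripped at zoomed (250,300), width 33 mm, and the force shows a stable hold. Lift.

step_arm(
  increments=[
    [0, -0.003, 0, 0, 0, 0],
    [0, -0.01, 0, 0, 0, 0],
    [0, -0.024, 0, 0, 0, 0],
    [0, -0.044, 0, 0, 0, 0],
    [0, -0.062, 0, 0, 0, 0],
    [0, -0.073, 0, 0, 0, 0],
    [0, -0.078, 0, 0, 0, 0],
    [0, -0.08, 0, 0, 0, 0],
    [0, -0.08, 0, 0, 0, 0],
    [0, -0.08, 0, 0, 0, 0],
  ],
)

```text
time_s: 19.1
position: [0.6943, 0.101, 0.1955]
tcp_rot: [[0.186, -0.002, 0.983], [-0.983, -0.0, 0.186], [-0.0, -1.0, -0.002]]
ft_force: [0.0, -1.2, -4.9]
width: 0.0334
```

```bash
python3 go.py .4346 .0104 .2 -98.07;  python3 -c "
from h import *
c=cam('side')
i=c['img'][120:250,160:320]
cv2.imwrite('pics/j4.png',cv2.resize(i[:,:,::-1],None,fx=4,fy=4))
"
```

```text
t 19.1 pos [0.6943 0.101  0.1955] a -79.3 w 0.0334 F [ 0.  -1.2 -4.9] q6 1.51
d [ 0.0409 -0.0039 -0.272 ] rot [ 0.11 18.77  0.02]
```

View pics/j4.png

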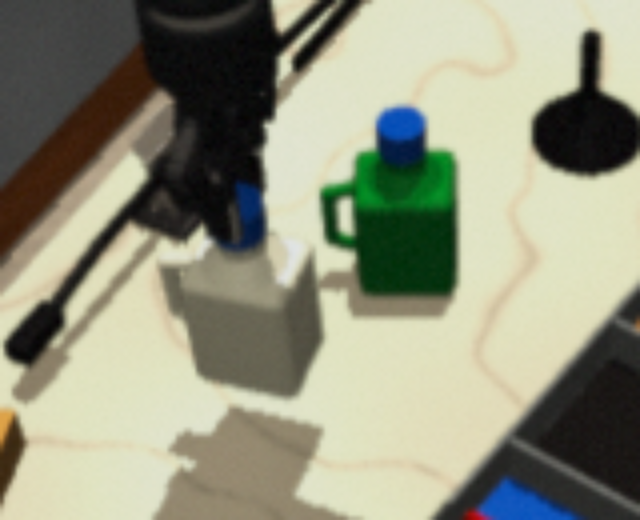

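The jug is lifted and hangs upright. I'll move it gently over the black bay.

step_arm(
  increments=[
    [0.001, 0, -0.006, 0, 0.4, 0],
    [0.003, -0.001, -0.02, 0, 1.4, 0],
    [0.006, -0.002, -0.042, 0, 2.9, 0],
    [0.011, -0.003, -0.072, 0, 5, 0],
    [0.016, -0.004, -0.106, 0, 7.3, 0],
    [0.021, -0.004, -0.14, 0, 9.7, 0],
    [0.026, -0.004, -0.174, 0, 12, 0],
    [0.031, -0.004, -0.206, 0, 14.2, 0],
    [0.035, -0.004, -0.234, 0, 16.1, 0],
    [0.038, -0.004, -0.255, 0, 17.6, 0],
    [0.04, -0.004, -0.267, 0, 18.4, 0],
    [0.041, -0.004, -0.272, 0, 18.8, 0],
  ],
)

```text
time_s: 20.35
position: [0.4341, 0.01, 0.2008]
tcp_rot: [[-0.142, 0.0, 0.99], [-0.99, -0.0, -0.142], [0.0, -1.0, 0.0]]
ft_force: [-0.2, -0.5, -3.8]
width: 0.0336
```

step_arm(
  increments=[
    [0, 0, 0, 0, 0, 0],
    [0, 0, 0, 0, 0, 0],
    [0, 0, 0, 0, 0, 0],
  ],
)

```text
time_s: 20.65
position: [0.4361, 0.0105, 0.2005]
tcp_rot: [[-0.141, 0.0, 0.99], [-0.99, 0.0, -0.141], [-0.0, -1.0, 0.0]]
ft_force: [-0.2, 0.4, -3.2]
width: 0.033
```

```bash
python3 go.py .4346 .0104 .126 -98.07;  python3 -c "
from h import *
for n in('side','top'):
  c=cam(n)
  i=c['img'][140:320,220:400] if n=='side' else c['img'][180:310,180:380]
  cv2.imwrite('pics/j5'+n+'.png',cv2.resize(i[:,:,::-1],None,fx=3,fy=3))
"
```

```text
t 20.65 pos [0.4361 0.0105 0.2005] a -98.08 w 0.033 F [-0.2  0.4 -3.2] q6 1.71
d [ 0.0004  0.0745 -0.0015] rot [-0.03 -0.01 -0.01]
```

View pics/j5side.png

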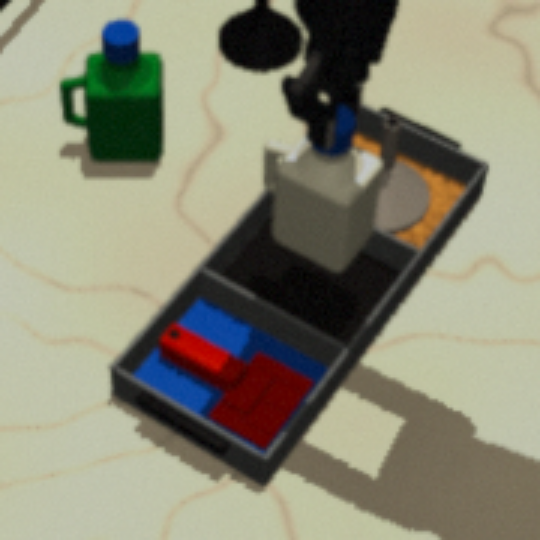

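View pics/j5top.png

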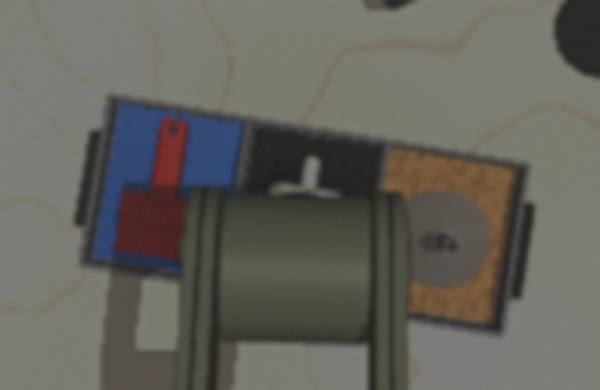

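The jug hangs aligned over the black bay, clear of the walls. Lower it.

step_arm(
  increments=[
    [0, 0.005, 0, 0, 0, 0],
    [0, 0.017, 0, 0, 0, 0],
    [0, 0.033, 0, 0, 0, 0],
    [0, 0.049, 0, 0, 0, 0],
    [0, 0.06, 0, 0, 0, 0],
    [0, 0.066, 0, 0, 0, 0],
    [0, 0.069, 0, 0, 0, 0],
    [0, 0.071, 0, 0, 0, 0],
    [0, 0.072, 0, 0, 0, 0],
    [0, 0.073, 0, 0, 0, 0],
    [0, 0.073, 0, 0, 0, 0],
    [0, 0.073, 0, 0, 0, 0],
  ],
)

```text
time_s: 21.95
position: [0.4353, 0.0103, 0.1278]
tcp_rot: [[-0.141, 0.001, 0.99], [-0.99, -0.0, -0.141], [-0.0, -1.0, 0.001]]
ft_force: [-0.6, -0.6, -4.3]
width: 0.0329
```

step_arm(
  increments=[
    [0, 0.001, 0, 0, 0, 0],
    [0, 0.0015, 0, 0, 0, 0],
    [0, 0.0015, 0, 0, 0, 0],
  ],
)

```text
time_s: 22.25
position: [0.435, 0.0103, 0.126]
tcp_rot: [[-0.141, -0.0, 0.99], [-0.99, -0.0, -0.141], [0.0, -1.0, -0.0]]
ft_force: [-0.7, -0.5, -3.9]
width: 0.0335
```

step_arm(
  increments=[
    [0, 0.0005, 0, 0, 0, 0],
    [0, 0.001, 0, 0, 0, 0],
    [0, 0.001, 0, 0, 0, 0],
  ],
)

```text
time_s: 22.55
position: [0.4354, 0.0102, 0.1255]
tcp_rot: [[-0.141, 0.001, 0.99], [-0.99, -0.0, -0.141], [0.0, -1.0, 0.001]]
ft_force: [-0.9, 0.1, 0.8]
width: 0.0332
```

Weight is on the liner. Release and rise.

step_arm(
  increments=[
    [0, 0, 0, 0, 0, 0],
    [0, 0, 0, 0, 0, 0],
    [0, 0, 0, 0, 0, 0],
    [0, 0, 0, 0, 0, 0],
    [0, 0, 0, 0, 0, 0],
    [0, -0.01, 0, 0, 0, 0],
    [0, -0.035, 0, 0, 0, 0],
    [0, -0.075, 0, 0, 0, 0],
    [0, -0.115, 0, 0, 0, 0],
    [0, -0.14, 0, 0, 0, 0],
    [0, -0.15, 0, 0, 0, 0],
    [0, -0.15, 0, 0, 0, 0],
  ],
  jaw=0.075,
)

```text
time_s: 23.75
position: [0.4356, 0.0103, 0.2764]
tcp_rot: [[-0.141, 0.003, 0.99], [-0.99, -0.0, -0.141], [-0.0, -1.0, 0.003]]
ft_force: [-0.9, -0.0, -1.6]
width: 0.075
```

```bash
python3 go.py .36 -.25 .33 -98.07
```

```text
t 23.75 pos [0.4356 0.0103 0.2764] a -98.1 w 0.075 F [-0.9 -0.  -1.6] q6 1.71
d [ 0.2684 -0.0538 -0.038 ] rot [-0.17 -0.03 -0.02]
```

step_arm(
  increments=[
    [0.015, -0.005, -0.002, 0, 0, 0],
    [0.05, -0.012, -0.007, 0, 0, 0],
    [0.09, -0.02, -0.013, 0, 0, 0],
    [0.13, -0.03, -0.018, 0, 0, 0],
    [0.17, -0.04, -0.024, 0, 0, 0],
    [0.21, -0.05, -0.03, 0, 0, 0],
    [0.245, -0.05, -0.035, 0, 0, 0],
    [0.262, -0.05, -0.037, 0, 0, 0],
    [0.268, -0.05, -0.038, 0, 0, 0],
    [0.268, -0.05, -0.038, 0, 0, 0],
  ],
)

```text
time_s: 24.75
position: [0.3592, -0.2495, 0.3236]
tcp_rot: [[-0.142, -0.002, 0.99], [-0.99, 0.002, -0.142], [-0.002, -1.0, -0.003]]
ft_force: [0.2, 1.4, -0.4]
width: 0.0749
```

```bash
python3 -c "
from h import *
s=cam('side','endS.png');t=cam('top','endT.png')
S=cloud(s);k=S[120:260,260:400].reshape(-1,3);k=k[~np.isnan(k[:,0])]
h=cv2.cvtColor(s['img'],cv2.COLOR_RGB2HSV).astype(int);m=(h[...,0]>100)&(h[...,0]<130)&(h[...,1]>120);m[:130]=0;m[235:]=0;m[:,:290]=0;m[:,370:]=0
q=S[m];q=q[q[:,2]>.1];top=q[q[:,2]>.155];print('cap',len(q),top.mean(0),q[:,2].max())
u=np.array([.1404,.990]);v=np.array([.990,-.1404])
d=top.mean(0)[:2]-[.4445,.009];print('cap in liner frame',d@v,d@u)
print(monitor.get_obs()['position'])
t0=cv2.imread('pics/top0.png').astype(int);t1=cv2.imread('pics/endT.png').astype(int)
for n,(a,b,c,d) in dict(yel=(115,210,160,275),blk=(360,170,405,212),grn=(295,138,335,185)).items():
  print(n,np.abs(t0-t1)[b:d,a:c].mean())
"; python3 chk.py .009
```

```text
cap 178 [0.4346098  0.01147318 0.15925423] 0.16419035966030116
cap in liner frame -0.010138534933046669 0.0010598660855875566
[ 0.35968839 -0.24870073  0.32433636]
yel 3.074871794871795
blk 2.4555555555555557
grn 2.551950354609929
841 x [-0.06018516  0.06609156] y [-0.03724272  0.03916975] z [0.01030486 0.01797336 0.03908758]
filt 834 [[-0.0602, -0.0373], [-0.0211, 0.0058], [0.0654, 0.0392]] ((0.007249694317579269, 0.0022612549364566803), (0.13730353116989136, 0.08045388758182526), 1.8209519386291504)
```

View pics/endS.png

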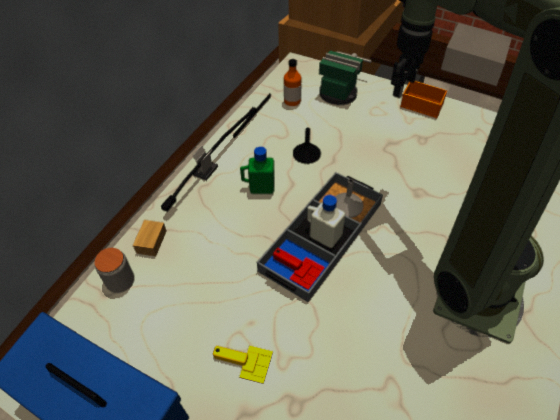

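View pics/endT.png

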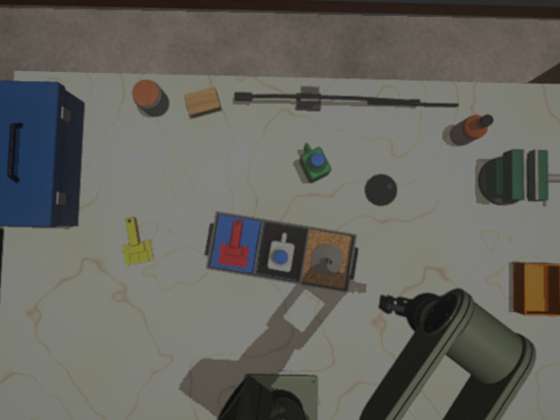

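All three items sit in their bays: scraper (235,243), jug (281,253) and funnel (327,260). The look-alikes haven't moved, so I'm handing in.

```bash
python3 -c "
from h import *
print(manip.hand_in())"
```

```text
the job is handed in; nothing more can be done
None
```

The caddy is packed and handed in at about 25 s of the 104 s allowed. The hand-in itself gives no verdict.

**How it went:** I placed the stainless funnel on the cork first, then the red scraper on the blue, then the white jug on the black. Each was lowered until the force showed contact, and only then released.

**Last checks:**
- **Jug:** the cap is about (-10, +1) mm from the black liner's centre. The -10 mm is deliberate, to leave room for the handle. The cap top reads about 0.16 m, which fits the jug standing on the liner.
- **Scraper:** it lies flat, within about 7 mm of the blue liner's centre and about 2° off the bay's axis.
- **Funnel:** it stands upright near the middle of the cork. The spout tip was about 4 mm off centre, measured just after release. After that I only checked it by eye.
- **Look-alikes:** the pictures before and after differ only by noise around all three.
- **Arm:** it ended clear of everything, with the gripper open.

**One disagreement:** with the jaws nearly open, the depth image put the fingertips about 30 mm behind the tool point. The text had suggested about 13 mm, so I gripped the jug cap a few millimetres lower than planned. All three grasps held.

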